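Set the fume-extraction inlet and start its fan

ROBOT

A 6-joint arm with a two-finger parallel gripper is mounted at the origin on a cart in front of the work surface, level with it; the furniture and walls round the work are solid. World frame = base frame: x ahead of the robot, y to its left, z up, the work surface at z = 0. Lengths are in m, angles in degrees, forces in N, time in s.
With the tool pointing down it reaches from about 0.375 to 0.75 m from the base axis. Payload 9 kg.
Tool frame: the origin (TCP) lies midway between the tips of the shut fingers; the grasp point (between the pads) lies 19 mm behind it; z points along the fingers, y is the line along which they close (so a half turn about z gives the same grasp; the last joint's range is limited). The gripper opens to 85 mm and grips with 20 to 120 N. Pads are 22 mm wide; open, the fingers measure 114 mm over their backs; the gripper's body (76 mm by 85 mm) begins 54 mm behind the grasp point. The pads swing forward as they close: fully open they stand 13 mm farther back than shut.
Start: joints at [64.647, 5.964, 5.575, 89.605, 0, 77.527], TCP at [0.134, 0.585, 0.231] pointing down, gripper open.
Joint ranges: [-171.21, 171.21], [-48.23, 106.86], [-62.78, 66.21], [-105.2, 120.99], [-86.42, 89.51], [-180, 180]. Speed limits (degrees/s): [127.2, 127.2, 147.25, 180, 180, 180].

INTERFACE

Orientations are given as a 3x3 rotation matrix whose columns are the frame's x, y, z axes.
In Python, from cell import manip gives the robot as it stands.
- The arm moves only by the shell command python3 -m creep 'ROWS' [FORCE]. ROWS is JSON, a list of rows, each an object with "grip": the finger opening in mm, from 0 to 85.4; "xyz": the shift along the tool's x, y, z in units of 25 mm (1.0 is 25 mm), a list of three; "dr": the turn, a rotation vector about the tool's x, y, z in units of 6 degrees (1.0 is 6 degrees), a list of three. In form: [{"grip": grip, "xyz": [dx, dy, dz], "dr": [wx, wy, wz]}, ...]. A call has exactly 8 rows; each row shifts and turns the commanded pose from where the row before left it, along the tool's axes as they then stand; what a row does not reach is not made up. A row lasts 1/12 s, in which the tool goes at most 41.7 mm and 7.16 degrees, less where a joint would pass 70% of its speed; a pose out of reach is approached as far as the arm can. A call is refused whole if a number of a shift passes 1 or a number of a turn 1, either way. A call with a gripper value outside its range is refused whole. The fingers move at their own pace and stop on an object; FORCE is the grip in N (left out, the last holds). Time passes only in rows, so rows that do not move let the fingers close, or fill a call up. It gives the time, the measured TCP pose, the force, the opening and the grip force at its end, in the units of the state.
- manip.get_obs(): the state, without advancing time (a new reading comes with each control period).
- manip.capture(name): name is "side" or "top"; returns a dict with "image" (480x640x3 uint8, red, green, blue), "z_map" (480x640 float32, m along the optical axis (not along the pixel's ray), 0 where there is no reading), "fx", "fy", "cx", "cy" (pixels), "D" ([k1, k2, p1, p2, k3] as OpenCV has them; the pictures are not rectified), "T" (4x4, takes a point from camera to world coordinates). Camera axes: x right, y down, z forward; pixel columns grow to the right and rows downward; lengths in m; the calibration is good to about 2 mm. A picture is of the moment at which its call begins.
- manip.job_done(): hands the job in; it is judged then, once.
The state is a dict: "time": time; "joints": joint angles; "joint_vel": joint speeds; "effort": joint torques, N m; "tcp_pos": TCP position; "eef_rot": TCP orientation; "contact_force": force on the tool from outside, world axes, zero at the start; "wrist_torque": the same for the moment, N m; "gripper_width": opening from 0.0 (shut) to 1.0 (fully open); "grip_force": force on a finger pad.
Only numpy, scipy, OpenCV 4.12 (cv2) and the standard library are available. Lean on these libraries where they do the work, as an engineer would, in place of code of your own. Each camera call takes 0.05 s, during which the arm holds its last target. There are 200 camera calls.

TASK

Set the fume-extraction inlet: gently push the lever of the round bench inlet around its scale with the fingertips until the lever's centre line stands over the steel clip on the rim, and only then press the larger of the two buttons on the switch box all the way down and let it come up again, to start the fan. Push and press only: do not grip the lever or anything else, do not press the smaller button, and leave the loose things lying about where they are.

Things in the scene. Friction and masses are not known exactly. Their poses are not given: they have to be found in the camera images.
- inlet: Round grey fume-extraction inlet fixed to the bench: housing 144 mm across, 46 mm high, on a 160 mm foot flange; shutter in the middle, black ticks every 10 degrees on top. Origin: on its axis at bench height, z up. A metal ring turns on top (110 mm across, top 52.5 mm above the bench) and carries one radial lever.
- lever (a joint): Turn of ring and lever about the inlet's axis, rad: 0 shut, pi/2 open (stops), growing anticlockwise seen from above. In the inlet's frame the lever points outward at angle 3*pi/4 + this value from x (the side towards the robot). It starts near shut, the clip always lies in the opening direction. Friction (0.22 N m, 2.4 N at the knob) keeps it where it is left; no spring, no detent.
- lever_knob (a point): Top centre of the upright black cylindrical knob at the lever's outer end, 92 mm from the inlet's axis: 14 mm diameter, from 58.5 to 98.5 mm above the bench, with nothing but bench beneath the part of the lever that overhangs the housing. Push it sideways.
- lever_pointer (a point): The lever's pointer: a point on the black centre line of the flat lever arm (8 mm wide, underside 52.5 and top 58.5 mm above the bench), 74 mm from the inlet's axis, just over the housing's rim.
- clip_mark (a point): Middle of the small bare-steel setting clip clamped over the housing's rim (12 mm wide along the rim, top 49 mm above the bench, so the lever arm passes over it; a black 9 mm thumbscrew at 38 mm height sticks out to 88 mm from the axis), 74 mm from the inlet's axis. It is fixed to the inlet and marks the setting wanted.
- switch_box: Grey fan switch box fixed to the bench, 75 x 120 mm (x, y), 41 mm high, two black round push buttons on top 62 mm apart along its y axis. Origin: centre of its underside.
- start_button_top (a point): Centre of the top face of the larger button (32 mm diameter), which starts the fan, 63 mm above the bench when up. It stands 10 mm proud of its 48 mm grey collar.
- start_button (a joint): Travel of the larger button, m: 0 up, 0.006 fully pressed (about 4 N); it springs back.
- stop_button_top (a point): Centre of the top face of the smaller button (18 mm diameter), the stop, 63 mm above the bench when up. Not to be pressed.
- stop_button (a joint): Travel of the smaller button, m: 0 up, 0.006 fully pressed; it springs back.
- motor: Loose: small bare steel electric motor lying on its side, 37 x 71 x 27 mm; a bystander. Origin: centre of its underside.
- bearing: Loose: steel ball bearing lying flat, 52 mm across, 15 mm high; a bystander. Origin: centre of its underside.
- spool: Loose: spool of solder standing on its flange, 52 mm across, 36 mm high; a bystander. Origin: centre of its underside.
- tape: Loose: roll of black insulating tape lying flat, 64 mm across, 19 mm high; a bystander. Origin: centre of its underside.
- rotor_part: Loose: motor armature lying on its side, 40 x 115 x 40 mm; a bystander. Origin: centre of its underside.
- board: Loose: circuit board on stand-offs, 60 x 85 x 22 mm; a bystander. Origin: centre of its underside.
Not all that is in view belongs to the job. What is shaped like the inlet but purple is not meant.

How it is judged:
By the outcome, as a careful person would: the job done as asked, in the order asked, and still so for the second after the job is handed in, with the robot touching nothing.
It also fails if it takes over 72 s, if anything falls off the work surface, if the arm or the gripper's body presses on something with over 40 N, if the wrist force passes 120 N, or if a joint passes its speed limit or range.

## Working session

There is one attempt and no reset: what is moved stays moved. The work goes in short steps, Python scripts to look and compute and a shell command to move; the robot and the scene stay as the last step left them, time stands still between calls to the robot, and variables do not carry over. Pictures are saved under pics/ and viewed, at most 10 in all, crops included, and the job is handed in when it is done.

```bash
mkdir -p pics; cat > h.py <<'E'
import numpy as np,cv2,pickle
from cell import manip
def cap(n,tag):
    c=manip.capture(n); pickle.dump(c,open(f'{tag}.pkl','wb')); cv2.imwrite(f'pics/{tag}.png',c['image'][:,:,::-1]); return c
def load(tag): return pickle.load(open(f'{tag}.pkl','rb'))
def ray(c,u,v):
    K=np.array([[c['fx'],0,c['cx']],[0,c['fy'],c['cy']],[0,0,1]])
    p=cv2.undistortPoints(np.array([[[u,v]]],float),K,np.array(c['D']))[0,0]
    return np.array([p[0],p[1],1.])
def atz(c,u,v,z):
    T=np.array(c['T']); d=T[:3,:3]@ray(c,u,v); o=T[:3,3]; return o+d*(z-o[2])/d[2]
def dep(c,u,v):
    T=np.array(c['T']); return T[:3,:3]@(ray(c,u,v)*c['z_map'][int(v),int(u)])+T[:3,3]
def proj(c,P):
    T=np.linalg.inv(np.array(c['T'])); K=np.array([[c['fx'],0,c['cx']],[0,c['fy'],c['cy']],[0,0,1]])
    r=cv2.Rodrigues(T[:3,:3])[0]; return cv2.projectPoints(np.array(P,float).reshape(-1,1,3),r,T[:3,3],K,np.array(c['D']))[0][:,0]
E
python3 - <<'E'
from h import *
a=cap('top','t0');b=cap('side','s0')
for c in (a,b): print(np.round(c['T'],3),c['fx'])
o=manip.get_obs();print(o)
E
```

```text
[[-0.012 -0.997  0.079  0.451]
 [-1.     0.012  0.007 -0.23 ]
 [-0.008 -0.078 -0.997  1.177]
 [ 0.     0.     0.     1.   ]] 433.37456422882605
[[ 0.812 -0.308  0.496 -0.011]
 [-0.583 -0.417  0.697 -0.997]
 [-0.008 -0.855 -0.518  0.65 ]
 [ 0.     0.     0.     1.   ]] 457.2025770615075
{'time': 0.1, 'joints': array([ 6.46466248e+01,  5.99706097e+00,  5.53082707e+00,  8.96041502e+01,
       -1.69132676e-03,  7.75275010e+01]), 'joint_vel': array([ 0.00278883, -0.19932504,  0.06343618,  0.0453404 ,  0.01218696,
        0.03941937]), 'effort': array([ 6.55721829e-03, -5.58209360e+01,  5.04718566e+01,  1.32139254e-02,
       -2.35348207e-04,  2.86222587e-05]), 'tcp_pos': array([0.13361354, 0.58462292, 0.23057443]), 'eef_rot': array([[-9.74835600e-01,  2.22924434e-01, -4.99338990e-04],
       [ 2.22924868e-01,  9.74834982e-01, -1.12275576e-03],
       [ 2.36483423e-04, -1.20581736e-03, -9.99999245e-01]]), 'contact_force': array([-0.34071666,  0.67134563,  0.0200587 ]), 'wrist_torque': array([ 0.0353699 ,  0.06987914, -0.0054466 ]), 'grip_force': 0.0, 'gripper_width': 0.9978655270663839}
```

View pics/t0.png

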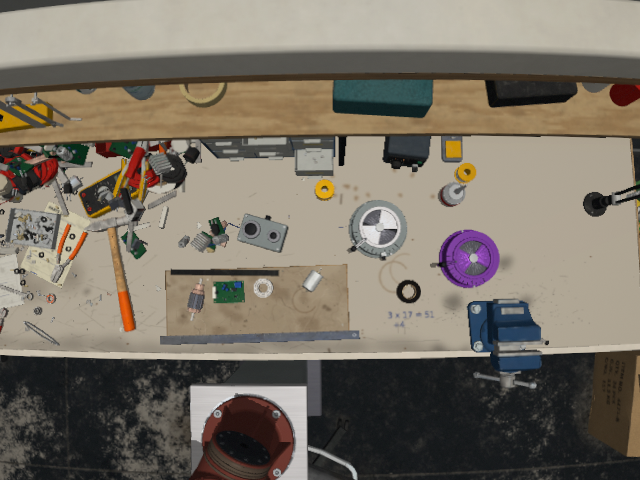

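View pics/s0.png

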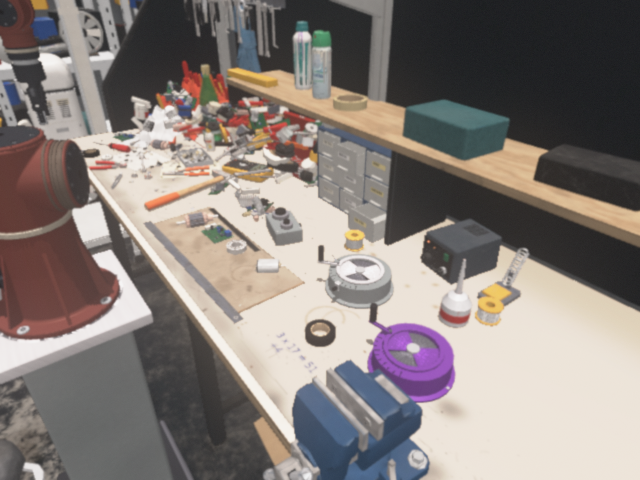

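Top picture: the candidates are the grey inlet at (378,229), the purple decoy at (470,259), and the switch box at (262,231) with the larger button apparently at about (250,229). The lever knob is at about (352,251). I'll check these in one close crop.

```bash
python3 - <<'E'
from h import *
t=load('t0')['image'][:,:,::-1];s=load('s0')['image'][:,:,::-1]
r=lambda im,x,y,w,h,k:cv2.resize(im[y:y+h,x:x+w],None,fx=k,fy=k,interpolation=cv2.INTER_CUBIC)
A=r(t,338,192,80,75,5)   # 400x375
B=r(t,230,205,66,50,5)  #330x250
C=r(s,310,235,100,75,4) #400x300... 
D=r(s,255,195,60,55,5)
im=np.zeros((600,800,3),np.uint8);im[:375,:400]=A[:375];im[:250,400:730]=B;im[300:600,400:800]=C
cv2.imwrite('pics/c0.png',im)
E
```

```text
(no output)
```

View pics/c0.png

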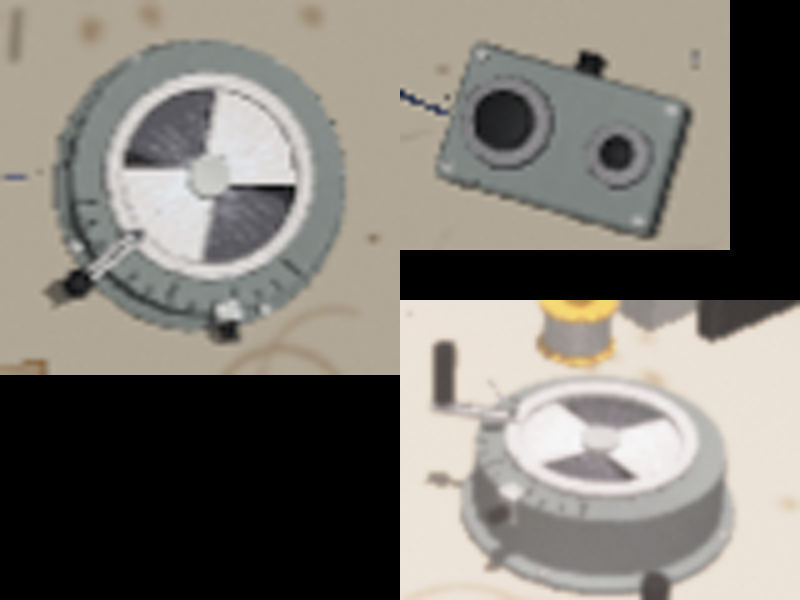

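```bash
python3 - <<'E'
from h import *
c=load('t0');s=load('s0')
A=lambda u,v:(338+(u+.5)/5-.5,192+(v+.5)/5-.5)
B=lambda u,v:(230+(u-400+.5)/5-.5,205+(v+.5)/5-.5)
S=lambda u,v:(310+(u-400+.5)/4-.5,235+(v-300+.5)/4-.5)
ax=atz(c,*A(209.5,176),.0525);print('axis',ax)
def rep(n,p):
    d=p-ax;print(n,p.round(4),'r',np.hypot(*d[:2]).round(4),'ang',np.degrees(np.arctan2(d[1],d[0])).round(1)%360)
rep('clip',atz(c,*A(229,312),.049));rep('screw',atz(c,*A(227,331),.038))
rep('arm in',atz(c,*A(140,235),.0585));rep('arm out',atz(c,*A(93,273),.0585));rep('knobtop',atz(c,*A(75,284),.0985))
P=atz(c,*B(503,120),.063);Q=atz(c,*B(617,152),.063);print('start',P,'stop',Q,np.linalg.norm(P-Q))
print('side axis',atz(s,*S(600,438),.0525),'knobtop',atz(s,*S(443,345),.0985),'clip',atz(s,*S(512,490),.049))
# side start btn
print(proj(s,[P,Q]),'dep start',dep(c,*B(503,120)),dep(c,*B(617,152)),dep(c,*A(209,176)))
E
```

```text
axis [ 0.57055981 -0.3569693   0.0525    ]
clip [ 0.4995 -0.3661  0.049 ] r 0.0716 ang 187.3
screw [ 0.49   -0.3661  0.038 ] r 0.0811 ang 186.5
arm in [ 0.5396 -0.3196  0.0585] r 0.0485 ang 129.6
arm out [ 0.5202 -0.2949  0.0585] r 0.0799 ang 129.0
knobtop [ 0.5123 -0.2835  0.0985] r 0.0937 ang 128.4
start [ 0.56902892 -0.02050773  0.063     ] stop [ 0.55158514 -0.07997097  0.063     ] 0.06196904393052505
side axis [ 0.56713543 -0.36313209  0.0525    ] knobtop [ 0.51089741 -0.28941879  0.0985    ] clip [ 0.49941229 -0.36859274  0.049     ]
[[279.78491155 208.72860448]
 [286.08770272 218.79042739]] dep start [ 0.56922511 -0.02016027  0.06115115] [ 0.55165801 -0.07986256  0.06219447] [ 0.57074943 -0.35690507  0.05074862]
```

```bash
cat >> h.py <<'E'
def rows(P,yaw,n=8,st=None):
    "suggest n rows from now to (P,yaw), at most 1 unit each"
    o=manip.get_obs(); R=np.array(o['eef_rot']); p=np.array(o['tcp_pos'])
    y0=np.degrees(np.arctan2(R[1,0],R[0,0])) ; dy=(yaw-y0+180)%360-180
    d=np.array(P)-p; wz=np.clip(-dy/n/6,-1,1)
    print('t %.2f p %s yaw %.1f F %s tilt %s g %.2f'%(o['time'],p.round(4),y0,np.round(o['contact_force'],1),R[:2,2].round(3),o['gripper_width']),'d',d.round(4),'dyaw %.1f'%dy)
    for i in range(n):
        a=np.radians(y0-6*wz*i); x=np.array([np.cos(a),np.sin(a),0]);y=np.array([np.sin(a),-np.cos(a),0])
        u=d/n/.025; u=u/max(1,np.abs([u@x,u@y,u[2]]).max())
        print(i,np.round([u@x,u@y,-u[2]],2),round(wz,2))
E
python3 -c "
from h import *
rows([.45,.2,.2],39,16)"
```

```text
t 0.10 p [0.1336 0.5846 0.2306] yaw 167.1 F [-0.3  0.7  0. ] tilt [-0.    -0.001] g 1.00 d [ 0.3164 -0.3846 -0.0306] dyaw -128.1
0 [-0.99 -0.76  0.08] 1.0
1 [-1.   -0.62  0.07] 1.0
2 [-1.   -0.48  0.07] 1.0
3 [-1.   -0.36  0.07] 1.0
4 [-1.   -0.24  0.06] 1.0
5 [-1.   -0.13  0.06] 1.0
6 [-1.   -0.03  0.06] 1.0
7 [-1.    0.08  0.06] 1.0
8 [-1.    0.18  0.06] 1.0
9 [-1.    0.29  0.06] 1.0
10 [-1.    0.41  0.07] 1.0
11 [-1.    0.54  0.07] 1.0
12 [-1.    0.68  0.07] 1.0
13 [-0.95  0.81  0.08] 1.0
14 [-0.86  0.9   0.08] 1.0
15 [-0.76  0.99  0.08] 1.0
```

```bash
python3 -m creep '[{"grip":0,"xyz":[-0.9,-0.7,0.1],"dr":[0,0,1]},{"grip":0,"xyz":[-0.9,-0.6,0.1],"dr":[0,0,1]},{"grip":0,"xyz":[-1,-0.5,0.1],"dr":[0,0,1]},{"grip":0,"xyz":[-1,-0.35,0.1],"dr":[0,0,1]},{"grip":0,"xyz":[-1,-0.25,0.1],"dr":[0,0,1]},{"grip":0,"xyz":[-1,-0.15,0],"dr":[0,0,1]},{"grip":0,"xyz":[-1,0,0],"dr":[0,0,1]},{"grip":0,"xyz":[-1,0.1,0],"dr":[0,0,1]}]' 20
python3 -m creep '[{"grip":0,"xyz":[-1,0.2,0.1],"dr":[0,0,1]},{"grip":0,"xyz":[-1,0.3,0.1],"dr":[0,0,1]},{"grip":0,"xyz":[-1,0.4,0.1],"dr":[0,0,1]},{"grip":0,"xyz":[-1,0.5,0.1],"dr":[0,0,1]},{"grip":0,"xyz":[-0.9,0.7,0.1],"dr":[0,0,1]},{"grip":0,"xyz":[-0.9,0.8,0],"dr":[0,0,1]},{"grip":0,"xyz":[-0.8,0.9,0],"dr":[0,0,1]},{"grip":0,"xyz":[-0.7,1,0],"dr":[0,0,1]}]'
python3 -c "
from h import *
rows([.538,-.265,.16],39,24)"
```

```text
time: 0.77
tcp_pos: [0.2679, 0.4204, 0.2184]
eef_rot: [[-0.482, 0.876, -0.0], [0.876, 0.482, -0.0], [-0.0, -0.0, -1.0]]
contact_force: [0.9, 0.6, 0.3]
gripper_width: 0.005
grip_force: 0.0
time: 1.43
tcp_pos: [0.4148, 0.2489, 0.206]
eef_rot: [[0.328, 0.945, -0.0], [0.945, -0.328, 0.0], [-0.0, -0.0, -1.0]]
contact_force: [-1.2, 0.5, -0.6]
gripper_width: -0.001
grip_force: 0.0
t 1.43 p [0.4148 0.2489 0.206 ] yaw 70.8 F [-1.2  0.5 -0.6] tilt [-0.  0.] g -0.00 d [ 0.1232 -0.5139 -0.046 ] dyaw -31.8
0 [-0.74  0.48  0.08] 0.22
1 [-0.73  0.49  0.08] 0.22
2 [-0.72  0.51  0.08] 0.22
3 [-0.71  0.53  0.08] 0.22
4 [-0.69  0.54  0.08] 0.22
5 [-0.68  0.56  0.08] 0.22
6 [-0.67  0.57  0.08] 0.22
7 [-0.66  0.59  0.08] 0.22
8 [-0.64  0.6   0.08] 0.22
9 [-0.63  0.62  0.08] 0.22
10 [-0.61  0.63  0.08] 0.22
11 [-0.6   0.65  0.08] 0.22
12 [-0.58  0.66  0.08] 0.22
13 [-0.57  0.67  0.08] 0.22
14 [-0.55  0.69  0.08] 0.22
15 [-0.54  0.7   0.08] 0.22
16 [-0.52  0.71  0.08] 0.22
17 [-0.5   0.72  0.08] 0.22
18 [-0.49  0.73  0.08] 0.22
19 [-0.47  0.75  0.08] 0.22
20 [-0.45  0.76  0.08] 0.22
21 [-0.43  0.77  0.08] 0.22
22 [-0.42  0.78  0.08] 0.22
23 [-0.4   0.79  0.08] 0.22
```

```bash
python3 -m creep '[{"grip":0,"xyz":[-0.74,0.48,0.08],"dr":[0,0,0.22]},{"grip":0,"xyz":[-0.73,0.5,0.08],"dr":[0,0,0.22]},{"grip":0,"xyz":[-0.72,0.5,0.08],"dr":[0,0,0.22]},{"grip":0,"xyz":[-0.7,0.53,0.08],"dr":[0,0,0.22]},{"grip":0,"xyz":[-0.7,0.54,0.08],"dr":[0,0,0.22]},{"grip":0,"xyz":[-0.68,0.56,0.08],"dr":[0,0,0.22]},{"grip":0,"xyz":[-0.67,0.57,0.08],"dr":[0,0,0.22]},{"grip":0,"xyz":[-0.66,0.6,0.08],"dr":[0,0,0.22]}]'
python3 -m creep '[{"grip":0,"xyz":[-0.64,0.6,0.08],"dr":[0,0,0.22]},{"grip":0,"xyz":[-0.63,0.62,0.08],"dr":[0,0,0.22]},{"grip":0,"xyz":[-0.6,0.63,0.08],"dr":[0,0,0.22]},{"grip":0,"xyz":[-0.6,0.65,0.08],"dr":[0,0,0.22]},{"grip":0,"xyz":[-0.58,0.66,0.08],"dr":[0,0,0.22]},{"grip":0,"xyz":[-0.57,0.67,0.08],"dr":[0,0,0.22]},{"grip":0,"xyz":[-0.55,0.7,0.08],"dr":[0,0,0.22]},{"grip":0,"xyz":[-0.54,0.7,0.08],"dr":[0,0,0.22]}]'
python3 -c "
from h import *
rows([.538,-.265,.13],39,8)"
```

```text
time: 2.1
tcp_pos: [0.4565, 0.0779, 0.1899]
eef_rot: [[0.493, 0.87, -0.0], [0.87, -0.493, 0.0], [-0.0, -0.0, -1.0]]
contact_force: [-0.6, -0.3, -0.8]
gripper_width: 0.003
grip_force: 0.0
time: 2.77
tcp_pos: [0.4989, -0.0931, 0.1738]
eef_rot: [[0.644, 0.765, -0.0], [0.765, -0.644, 0.0], [0.0, -0.001, -1.0]]
contact_force: [1.1, -0.1, -0.0]
gripper_width: -0.004
grip_force: 0.0
t 2.77 p [ 0.4989 -0.0931  0.1738] yaw 49.9 F [ 1.1 -0.1 -0. ] tilt [-0.  0.] g -0.00 d [ 0.0391 -0.1719 -0.0438] dyaw -10.9
0 [-0.53  0.7   0.22] 0.23
1 [-0.51  0.72  0.22] 0.23
2 [-0.5   0.73  0.22] 0.23
3 [-0.48  0.74  0.22] 0.23
4 [-0.46  0.75  0.22] 0.23
5 [-0.44  0.76  0.22] 0.23
6 [-0.43  0.77  0.22] 0.23
7 [-0.41  0.78  0.22] 0.23
```

```bash
python3 -m creep '[{"grip":0,"xyz":[-0.53,0.7,0.22],"dr":[0,0,0.23]},{"grip":0,"xyz":[-0.5,0.72,0.22],"dr":[0,0,0.23]},{"grip":0,"xyz":[-0.5,0.73,0.22],"dr":[0,0,0.23]},{"grip":0,"xyz":[-0.48,0.74,0.22],"dr":[0,0,0.23]},{"grip":0,"xyz":[-0.46,0.75,0.22],"dr":[0,0,0.23]},{"grip":0,"xyz":[-0.44,0.76,0.22],"dr":[0,0,0.23]},{"grip":0,"xyz":[-0.43,0.77,0.22],"dr":[0,0,0.23]},{"grip":0,"xyz":[-0.4,0.78,0.22],"dr":[0,0,0.23]}]'
python3 -c "
from h import *
rows([.538,-.265,.07],39,6)"
```

```text
time: 3.43
tcp_pos: [0.5385, -0.2645, 0.1295]
eef_rot: [[0.778, 0.628, -0.001], [0.628, -0.778, 0.001], [-0.0, -0.001, -1.0]]
contact_force: [-0.2, 0.3, 0.4]
gripper_width: -0.005
grip_force: 0.0
t 3.43 p [ 0.5385 -0.2645  0.1295] yaw 38.9 F [-0.2  0.3  0.4] tilt [-0.001  0.001] g -0.00 d [-0.0005 -0.0005 -0.0595] dyaw 0.1
0 [-0.   0.   0.4] -0.0
1 [-0.   0.   0.4] -0.0
2 [-0.   0.   0.4] -0.0
3 [-0.   0.   0.4] -0.0
4 [-0.   0.   0.4] -0.0
5 [-0.   0.   0.4] -0.0
```

```bash
python3 -m creep '[{"grip":0,"xyz":[0,0,0.4],"dr":[0,0,0]},{"grip":0,"xyz":[0,0,0.4],"dr":[0,0,0]},{"grip":0,"xyz":[0,0,0.4],"dr":[0,0,0]},{"grip":0,"xyz":[0,0,0.4],"dr":[0,0,0]},{"grip":0,"xyz":[0,0,0.4],"dr":[0,0,0]},{"grip":0,"xyz":[0,0,0.4],"dr":[0,0,0]},{"grip":0,"xyz":[0,0,0],"dr":[0,0,0]},{"grip":0,"xyz":[0,0,0],"dr":[0,0,0]}]'
python3 - <<'E'
from h import *
t=cap('top','t1')['image'][:,:,::-1];s=cap('side','s1')['image'][:,:,::-1]
r=lambda im,x,y,w,h,k:cv2.resize(im[y:y+h,x:x+w],None,fx=k,fy=k,interpolation=cv2.INTER_CUBIC)
cv2.imwrite('pics/c1.png',np.hstack([r(t,330,190,100,100,4),r(s,300,225,100,100,4)]))
E
```

```text
time: 4.1
tcp_pos: [0.5383, -0.2629, 0.0696]
eef_rot: [[0.777, 0.629, -0.001], [0.629, -0.777, 0.001], [-0.0, -0.001, -1.0]]
contact_force: [-0.3, 0.4, 0.0]
gripper_width: -0.0
grip_force: 0.0
```

View pics/c1.png

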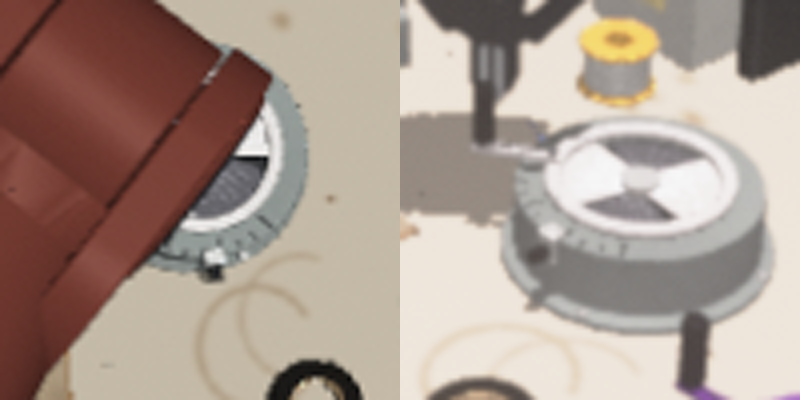

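Crop: the shut fingertips stand just clockwise of the knob, clear of it, with the side view unobstructed. The clip is at about (212,257) in the left half and the thumbscrew just below. Next is a slow push along the arc.

```bash
python3 -m creep '[{"grip":0,"xyz":[-0.2,0,0],"dr":[0,0,0]},{"grip":0,"xyz":[-0.15,0,0],"dr":[0,0,0]},{"grip":0,"xyz":[-0.15,0,0],"dr":[0,0,0]},{"grip":0,"xyz":[-0.1,0,0],"dr":[0,0,0]},{"grip":0,"xyz":[-0.13,-0.02,0],"dr":[0,0,-0.33]},{"grip":0,"xyz":[-0.19,-0.03,0],"dr":[0,0,-0.5]},{"grip":0,"xyz":[-0.19,-0.03,0],"dr":[0,0,-0.5]},{"grip":0,"xyz":[-0.19,-0.03,0],"dr":[0,0,-0.5]}]'
python3 - <<'E'
from h import *
ax=np.array([.5706,-.357])
o=manip.get_obs();d=np.array(o['tcp_pos'][:2])-ax;R=o['eef_rot'];th=np.arctan2(R[1][0],R[0][0])+np.pi/2
r=np.array([np.cos(th),np.sin(th)]);print(np.degrees(th),'rad',d@r,'tan',d@[-r[1],r[0]],o['contact_force'],o['tcp_pos'])
E
```

```text
time: 4.87
tcp_pos: [0.5122, -0.2827, 0.0705]
eef_rot: [[0.642, 0.767, 0.001], [0.767, -0.642, 0.001], [0.001, 0.0, -1.0]]
contact_force: [-0.1, 2.5, 1.4]
gripper_width: -0.001
grip_force: 1.4
140.09620533063563 rad 0.09246480404062521 tan -0.019518269160697273 [-0.11254966  2.51780303  1.42160802] [ 0.51218913 -0.28271088  0.07050365]
```

```bash
python3 -m creep '[{"grip":0,"xyz":[-0.19,-0.03,0],"dr":[0,0,-0.5]},{"grip":0,"xyz":[-0.19,-0.03,0],"dr":[0,0,-0.5]},{"grip":0,"xyz":[-0.19,-0.03,0],"dr":[0,0,-0.5]},{"grip":0,"xyz":[-0.19,-0.03,0],"dr":[0,0,-0.5]},{"grip":0,"xyz":[-0.19,-0.03,0],"dr":[0,0,-0.5]},{"grip":0,"xyz":[-0.19,-0.03,0],"dr":[0,0,-0.5]},{"grip":0,"xyz":[-0.19,-0.03,0],"dr":[0,0,-0.5]},{"grip":0,"xyz":[-0.13,-0.02,0],"dr":[0,0,-0.33]}]'
cat > st.py <<'E'
from h import *
ax=np.array([.5706,-.357])
o=manip.get_obs();d=np.array(o['tcp_pos'][:2])-ax;R=o['eef_rot'];th=np.arctan2(R[1][0],R[0][0])+np.pi/2
r=np.array([np.cos(th),np.sin(th)]);print(np.degrees(th),'rad',d@r,'tan',d@[-r[1],r[0]])
E
python3 st.py
```

```text
time: 5.53
tcp_pos: [0.4885, -0.3112, 0.0701]
eef_rot: [[0.291, 0.957, -0.001], [0.957, -0.291, 0.001], [0.001, -0.001, -1.0]]
contact_force: [-1.2, 2.4, 1.2]
gripper_width: -0.001
grip_force: 1.4
163.07123530450366 rad 0.09184568421201869 tan -0.019955425844504132
```

```bash
python3 -m creep '[{"grip":0,"xyz":[-0.19,-0.03,0],"dr":[0,0,-0.5]},{"grip":0,"xyz":[-0.19,-0.03,0],"dr":[0,0,-0.5]},{"grip":0,"xyz":[-0.19,-0.03,0],"dr":[0,0,-0.5]},{"grip":0,"xyz":[-0.19,-0.03,0],"dr":[0,0,-0.5]},{"grip":0,"xyz":[-0.19,-0.03,0],"dr":[0,0,-0.5]},{"grip":0,"xyz":[-0.13,-0.02,0],"dr":[0,0,-0.33]},{"grip":0,"xyz":[0,0,0],"dr":[0,0,0]},{"grip":0,"xyz":[0,0,0],"dr":[0,0,0]}]'
python3 st.py
python3 - <<'E'
from h import *
t=cap('top','t2')['image'][:,:,::-1];s=cap('side','s2')['image'][:,:,::-1]
r=lambda im,x,y,w,h,k:cv2.resize(im[y:y+h,x:x+w],None,fx=k,fy=k,interpolation=cv2.INTER_CUBIC)
cv2.imwrite('pics/c2.png',np.hstack([r(t,330,220,50,75,8),r(s,310,235,50,75,8)]))
E
```

```text
time: 6.2
tcp_pos: [0.4802, -0.3374, 0.0703]
eef_rot: [[0.003, 1.0, 0.0], [1.0, -0.003, 0.0], [0.0, 0.0, -1.0]]
contact_force: [-0.6, -0.2, 0.8]
gripper_width: 0.002
grip_force: 0.0
179.80157683643728 rad 0.0904175152383737 tan -0.019303825594128826
```

View pics/c2.png

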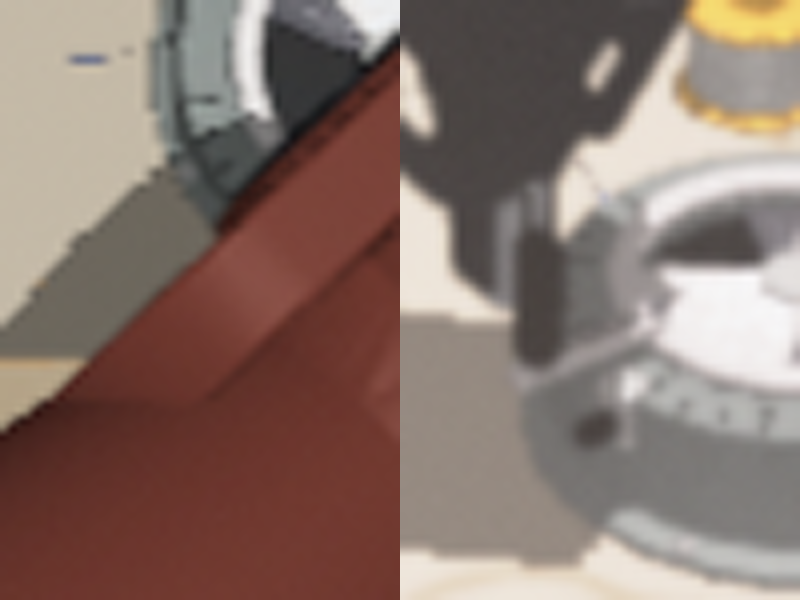

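Side crop: the lever at (580,360) stands just short of the clip at (630,385). I'll push 5° further, then withdraw and measure in the clear.

```bash
python3 -m creep '[{"grip":0,"xyz":[-0.1,-0.02,0],"dr":[0,0,-0.25]},{"grip":0,"xyz":[-0.1,-0.02,0],"dr":[0,0,-0.25]},{"grip":0,"xyz":[-0.1,-0.02,0],"dr":[0,0,-0.25]},{"grip":0,"xyz":[-0.05,-0.01,0],"dr":[0,0,-0.1]},{"grip":0,"xyz":[0,0,0],"dr":[0,0,0]},{"grip":0,"xyz":[0,0,0],"dr":[0,0,0]},{"grip":0,"xyz":[0.3,0,0],"dr":[0,0,0]},{"grip":0,"xyz":[0.3,0,0],"dr":[0,0,0]}]'
python3 st.py
python3 -m creep '[{"grip":0,"xyz":[0,0,-0.8],"dr":[0,0,0]},{"grip":0,"xyz":[0,0,-0.8],"dr":[0,0,0]},{"grip":0,"xyz":[0.9,0,0],"dr":[0,0,0]},{"grip":0,"xyz":[0.9,0,0],"dr":[0,0,0]},{"grip":0,"xyz":[0.9,0,0],"dr":[0,0,0]},{"grip":0,"xyz":[0.9,0,0],"dr":[0,0,0]},{"grip":0,"xyz":[0.9,0,0],"dr":[0,0,0]},{"grip":0,"xyz":[0.9,0,0],"dr":[0,0,0]}]'
python3 - <<'E'
from h import *
t=cap('top','t3')['image'][:,:,::-1];s=cap('side','s3')['image'][:,:,::-1]
r=lambda im,x,y,w,h,k:cv2.resize(im[y:y+h,x:x+w],None,fx=k,fy=k,interpolation=cv2.INTER_CUBIC)
cv2.imwrite('pics/c3.png',np.hstack([r(t,350,220,50,50,8),r(s,320,245,50,50,8)]))
E
```

```text
time: 6.97
tcp_pos: [0.4775, -0.3307, 0.0702]
eef_rot: [[-0.086, 0.996, 0.0], [0.996, 0.086, -0.0], [-0.0, 0.0, -1.0]]
contact_force: [0.1, -0.2, -0.5]
gripper_width: 0.005
grip_force: 0.0
184.94005659261782 rad 0.09044073500940773 tan -0.03421435376500623
time: 7.63
tcp_pos: [0.4655, -0.1948, 0.1102]
eef_rot: [[-0.087, 0.996, 0.0], [0.996, 0.087, -0.0], [-0.0, 0.0, -1.0]]
contact_force: [-0.8, 0.6, -0.1]
gripper_width: -0.002
grip_force: 0.0
```

View pics/c3.png

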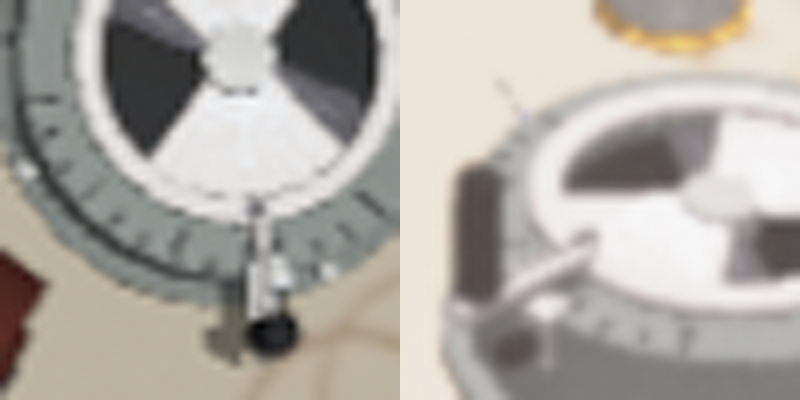

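```bash
python3 - <<'E'
from h import *
c=load('t3');c0=load('t0')
A=lambda u,v:(350+(u+.5)/8-.5,220+(v+.5)/8-.5)
ax=np.array([.5706,-.357])
for n,q,z in [('in',(257,207),.0585),('mid',(260,250),.0585),('out',(263,300),.0585),('knob',(273,333),.0985),('hub',(240,58),.0525)]:
    p=atz(c,*A(*q),z)[:2]-ax;print(n,np.hypot(*p),np.degrees(np.arctan2(p[1],p[0]))%360)
k=16;out=[]
def draw(c,lst):
    x0,y0=368,240;im=cv2.resize(c['image'][y0:y0+32,x0:x0+25,::-1],None,fx=k,fy=k,interpolation=cv2.INTER_CUBIC)
    for P,col in lst:
        for q in proj(c,P): cv2.circle(im,tuple(np.int32((q-[x0,y0]+.5)*k-.5)),2,col,-1)
    return im
def pt(r,a,z): a=np.radians(a);return [ax[0]+r*np.cos(a),ax[1]+r*np.sin(a),z]
# clip outline: 12 mm wide about 187, r 68..76
h=np.degrees(6/74)
clip=[[pt(r,187+s*h,.049) for s in(-1,1) for r in np.linspace(68,77,10)/1000],(0,0,255)]
cen=[[pt(.074,187,.049)],(255,0,0)]
scr=[[pt(.088,187+s*2.9,.038) for s in(-1,0,1)],(0,255,255)]
lev=[[pt(r,184.,.0585) for r in np.linspace(50,92,15)/1000]+[pt(.092,184.,.0985)],(0,0,255)]
cv2.imwrite('pics/c4.png',np.hstack([draw(c0,[clip,cen,scr]),draw(c,[lev])]))
E
```

```text
in 0.049399239942248124 184.5668312173212
mid 0.06334903191723643 184.17544937605524
out 0.0795295931142903 183.7836027093012
knob 0.09117841954512329 182.15362362738753
hub 0.00015186434986144278 240.42283585828682
```

View pics/c4.png

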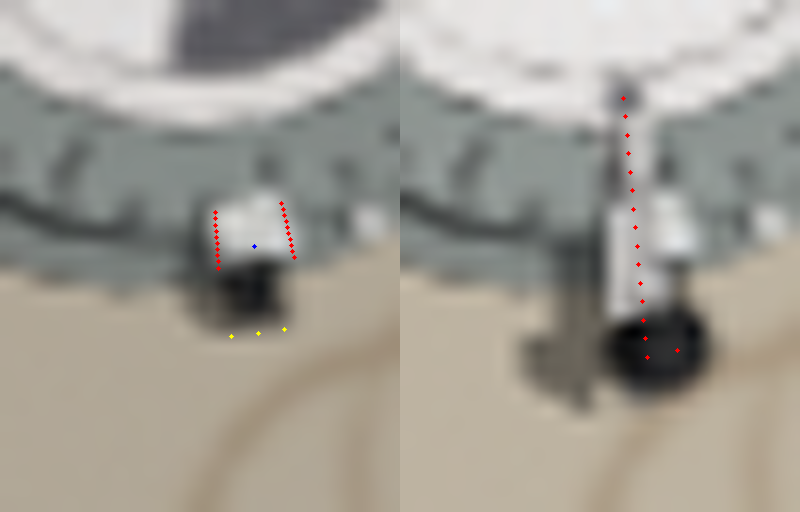

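Clip fits at 187°; the lever reads about 183.6°. It needs about 3.3° more, so I'll compute the approach.

```bash
python3 - <<'E'
from h import *
ax=np.array([.5706,-.357]);th=np.radians(188.2)
r=np.array([np.cos(th),np.sin(th)]);t=np.array([-r[1],r[0]])
p=ax+.0915*r-.0393*t;print(p)
rows([*p,.07],98.2,8)
E
```

```text
[ 0.47443016 -0.33115234]
t 7.73 p [ 0.4655 -0.1933  0.1102] yaw 95.1 F [ 0.5 -0.7  0.1] tilt [-0.     0.001] g 0.00 d [ 0.009  -0.1379 -0.0402] dyaw 3.1
0 [-0.69 -0.02  0.2 ] -0.06
1 [-0.69 -0.02  0.2 ] -0.06
2 [-0.69 -0.03  0.2 ] -0.06
3 [-0.69 -0.03  0.2 ] -0.06
4 [-0.69 -0.04  0.2 ] -0.06
5 [-0.69 -0.04  0.2 ] -0.06
6 [-0.69 -0.04  0.2 ] -0.06
7 [-0.69 -0.05  0.2 ] -0.06
```

```bash
python3 -m creep '[{"grip":0,"xyz":[-0.8,-0.02,0.2],"dr":[0,0,-0.07]},{"grip":0,"xyz":[-0.8,-0.02,0.2],"dr":[0,0,-0.07]},{"grip":0,"xyz":[-0.8,-0.03,0.2],"dr":[0,0,-0.07]},{"grip":0,"xyz":[-0.8,-0.04,0.25],"dr":[0,0,-0.07]},{"grip":0,"xyz":[-0.8,-0.05,0.25],"dr":[0,0,-0.08]},{"grip":0,"xyz":[-0.8,-0.05,0.25],"dr":[0,0,-0.08]},{"grip":0,"xyz":[-0.72,-0.05,0.25],"dr":[0,0,-0.08]},{"grip":0,"xyz":[0,0,0],"dr":[0,0,0]}]'; python3 st.py
```

```text
time: 8.4
tcp_pos: [0.4738, -0.3371, 0.0689]
eef_rot: [[-0.139, 0.99, -0.001], [0.99, 0.139, -0.0], [-0.0, -0.001, -1.0]]
contact_force: [-0.0, -0.4, 0.2]
gripper_width: -0.003
grip_force: 0.0
187.99579833228424 rad 0.093122901408814 tan -0.03320028526749334
```

```bash
python3 -m creep '[{"grip":0,"xyz":[-0.1,0,0],"dr":[0,0,0]},{"grip":0,"xyz":[-0.1,0,0],"dr":[0,0,0]},{"grip":0,"xyz":[-0.1,0,0],"dr":[0,0,0]},{"grip":0,"xyz":[-0.1,0,0],"dr":[0,0,0]},{"grip":0,"xyz":[-0.1,0,0],"dr":[0,0,0]},{"grip":0,"xyz":[-0.07,0,0],"dr":[0,0,0]},{"grip":0,"xyz":[0,0,0],"dr":[0,0,0]},{"grip":0,"xyz":[0,0,0],"dr":[0,0,0]}]'; python3 st.py
python3 -m creep '[{"grip":0,"xyz":[0.4,0,0],"dr":[0,0,0]},{"grip":0,"xyz":[0.4,0,0],"dr":[0,0,0]},{"grip":0,"xyz":[0.4,0,-0.8],"dr":[0,0,0]},{"grip":0,"xyz":[0.9,0,-0.8],"dr":[0,0,0]},{"grip":0,"xyz":[0.9,0,0],"dr":[0,0,0]},{"grip":0,"xyz":[0.9,0,0],"dr":[0,0,0]},{"grip":0,"xyz":[0.9,0,0],"dr":[0,0,0]},{"grip":0,"xyz":[0.9,0,0],"dr":[0,0,0]}]'
python3 - <<'E'
from h import *
c=cap('top','t5');s=cap('side','s5');ax=np.array([.5706,-.357]);k=16
def pt(r,a,z): a=np.radians(a);return [ax[0]+r*np.cos(a),ax[1]+r*np.sin(a),z]
x0,y0=368,240;ims=[]
for i in (0,1):
    im=cv2.resize(c['image'][y0:y0+32,x0:x0+25,::-1],None,fx=k,fy=k,interpolation=cv2.INTER_CUBIC)
    if i:
        for q in proj(c,[pt(r,187,.0585) for r in np.linspace(.05,.092,15)]+[pt(.092,187,.0985)]): cv2.circle(im,tuple(np.int32((q-[x0,y0]+.5)*k-.5)),2,(0,0,255),-1)
    ims.append(im)
cv2.imwrite('pics/c5.png',np.hstack(ims))
E
```

```text
time: 9.07
tcp_pos: [0.4766, -0.3485, 0.0703]
eef_rot: [[-0.141, 0.99, 0.0], [0.99, 0.141, 0.0], [0.0, 0.0, -1.0]]
contact_force: [0.4, 0.9, 1.2]
gripper_width: -0.003
grip_force: 0.4
188.12549021204012 rad 0.09189682019202651 tan -0.02172196824397834
time: 9.73
tcp_pos: [0.4558, -0.2055, 0.1102]
eef_rot: [[-0.142, 0.99, 0.0], [0.99, 0.142, 0.0], [-0.0, 0.0, -1.0]]
contact_force: [-0.2, 0.4, 0.0]
gripper_width: 0.0
grip_force: 0.0
```

View pics/c5.png

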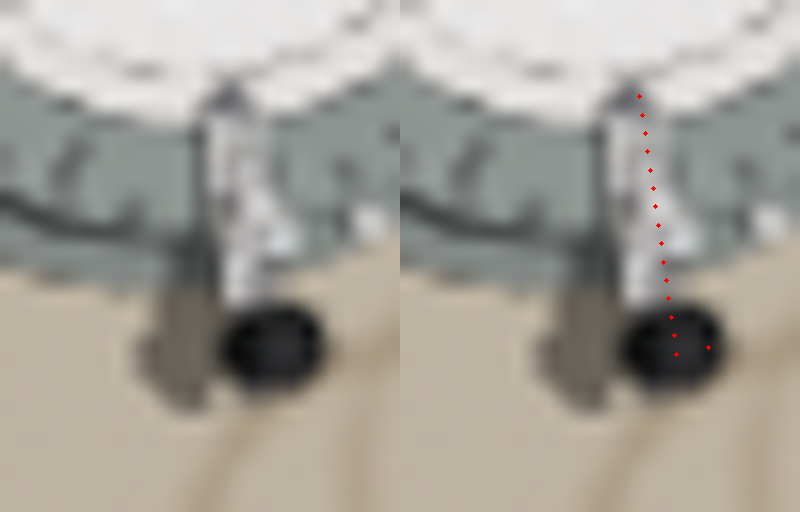

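The lever is now at about 185.3° (knob at about (675,348) against the model mark 690), so it is still about 1.7° short. I'll go back by the reverse rows plus 2.7 mm.

```bash
python3 -m creep '[{"grip":0,"xyz":[-0.9,0,0],"dr":[0,0,0]},{"grip":0,"xyz":[-0.9,0,0],"dr":[0,0,0]},{"grip":0,"xyz":[-0.9,0,0],"dr":[0,0,0]},{"grip":0,"xyz":[-0.9,0,0.8],"dr":[0,0,0]},{"grip":0,"xyz":[-0.9,0,0.8],"dr":[0,0,0]},{"grip":0,"xyz":[-0.25,0,0],"dr":[0,0,0]},{"grip":0,"xyz":[-0.2,0,0],"dr":[0,0,0]},{"grip":0,"xyz":[-0.2,0,0],"dr":[0,0,0]}]'; python3 st.py
python3 -m creep '[{"grip":0,"xyz":[-0.15,0,0],"dr":[0,0,0]},{"grip":0,"xyz":[-0.15,0,0],"dr":[0,0,0]},{"grip":0,"xyz":[-0.12,0,0],"dr":[0,0,0]},{"grip":0,"xyz":[-0.1,0,0],"dr":[0,0,0]},{"grip":0,"xyz":[-0.07,0,0],"dr":[0,0,0]},{"grip":0,"xyz":[-0.07,0,0],"dr":[0,0,0]},{"grip":0,"xyz":[0,0,0],"dr":[0,0,0]},{"grip":0,"xyz":[0,0,0],"dr":[0,0,0]}]'; python3 st.py
```

```text
time: 10.5
tcp_pos: [0.4745, -0.3349, 0.0707]
eef_rot: [[-0.141, 0.99, 0.0], [0.99, 0.141, 0.0], [0.0, 0.0, -1.0]]
contact_force: [0.7, 0.6, 0.0]
gripper_width: -0.003
grip_force: 0.0
188.1215601978273 rad 0.09196758855128792 tan -0.03547201430407946
time: 11.17
tcp_pos: [0.4769, -0.3512, 0.0703]
eef_rot: [[-0.141, 0.99, 0.0], [0.99, 0.141, 0.0], [0.0, 0.0, -1.0]]
contact_force: [-0.5, -0.2, 0.0]
gripper_width: 0.002
grip_force: 0.4
188.12372826160575 rad 0.09192275229646592 tan -0.018962654571794232
```

```bash
python3 -m creep '[{"grip":0,"xyz":[0.4,0,0],"dr":[0,0,0]},{"grip":0,"xyz":[0.4,0,0],"dr":[0,0,0]},{"grip":0,"xyz":[0.4,0,-0.8],"dr":[0,0,0]},{"grip":0,"xyz":[0.9,0,-0.8],"dr":[0,0,0]},{"grip":0,"xyz":[0.9,0,0],"dr":[0,0,0]},{"grip":0,"xyz":[0.9,0,0],"dr":[0,0,0]},{"grip":0,"xyz":[0.9,0,0],"dr":[0,0,0]},{"grip":0,"xyz":[0.9,0,0],"dr":[0,0,0]}]'
python3 - <<'E'
from h import *
c=cap('top','t6');s=cap('side','s6');ax=np.array([.5706,-.357]);k=16
def pt(r,a,z): a=np.radians(a);return [ax[0]+r*np.cos(a),ax[1]+r*np.sin(a),z]
ims=[]
for cc,x0,y0 in ((c,368,240),(s,322,250)):
    im=cv2.resize(cc['image'][y0:y0+32,x0:x0+25,::-1],None,fx=k,fy=k,interpolation=cv2.INTER_CUBIC)
    if cc is c:
        for q in proj(c,[pt(r,187,.0585) for r in np.linspace(.05,.092,15)]+[pt(.092,187,.0985)]): cv2.circle(im,tuple(np.int32((q-[x0,y0]+.5)*k-.5)),2,(0,0,255),-1)
    ims.append(im)
cv2.imwrite('pics/c6.png',np.hstack(ims))
rows([.569,-.0205,.1],98,8)
E
```

```text
time: 11.83
tcp_pos: [0.4562, -0.2083, 0.1102]
eef_rot: [[-0.142, 0.99, 0.0], [0.99, 0.142, -0.0], [-0.0, 0.0, -1.0]]
contact_force: [-0.3, 0.4, 0.5]
gripper_width: 0.001
grip_force: 0.0
t 11.93 p [ 0.4561 -0.2067  0.1101] yaw 98.3 F [ 0.7 -0.8  0.4] tilt [-0.     0.001] g 0.00 d [ 0.1129  0.1862 -0.0101] dyaw -0.3
0 [0.84 0.69 0.05] 0.01
1 [0.84 0.69 0.05] 0.01
2 [0.84 0.69 0.05] 0.01
3 [0.84 0.69 0.05] 0.01
4 [0.84 0.69 0.05] 0.01
5 [0.84 0.69 0.05] 0.01
6 [0.84 0.69 0.05] 0.01
7 [0.84 0.69 0.05] 0.01
```

View pics/c6.png

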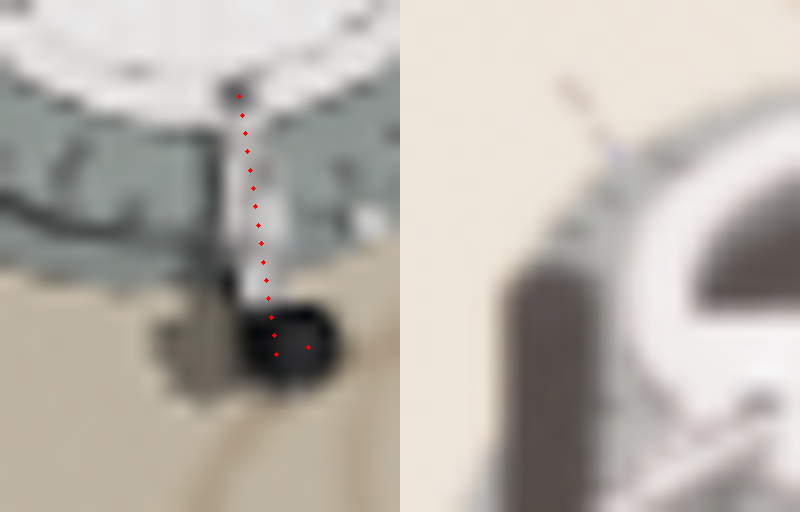

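Crop: the arm's centre line lies on the 187° model, over the clip. Now to the start button.

```bash
python3 -m creep '[{"grip":0,"xyz":[0.84,0.69,0.05],"dr":[0,0,0]},{"grip":0,"xyz":[0.84,0.69,0.05],"dr":[0,0,0]},{"grip":0,"xyz":[0.84,0.69,0.05],"dr":[0,0,0]},{"grip":0,"xyz":[0.84,0.69,0.05],"dr":[0,0,0]},{"grip":0,"xyz":[0.84,0.69,0.05],"dr":[0,0,0]},{"grip":0,"xyz":[0.84,0.69,0.05],"dr":[0,0,0]},{"grip":0,"xyz":[0.84,0.69,0.05],"dr":[0,0,0]},{"grip":0,"xyz":[0.84,0.69,0.05],"dr":[0,0,0]}]'
python3 -m creep '[{"grip":0,"xyz":[0,0,0.3],"dr":[0,0,0]},{"grip":0,"xyz":[0,0,0.3],"dr":[0,0,0]},{"grip":0,"xyz":[0,0,0.3],"dr":[0,0,0]},{"grip":0,"xyz":[0,0,0.2],"dr":[0,0,0]},{"grip":0,"xyz":[0,0,0.2],"dr":[0,0,0]},{"grip":0,"xyz":[0,0,0],"dr":[0,0,0]},{"grip":0,"xyz":[0,0,0],"dr":[0,0,0]},{"grip":0,"xyz":[0,0,0],"dr":[0,0,0]}]'
python3 -c "
from h import *
rows([.569,-.0205,.056],98,1)"
```

```text
time: 12.6
tcp_pos: [0.5701, -0.0231, 0.1001]
eef_rot: [[-0.141, 0.99, 0.0], [0.99, 0.141, -0.0], [-0.0, 0.0, -1.0]]
contact_force: [0.5, 0.2, 1.4]
gripper_width: 0.002
grip_force: 0.0
time: 13.27
tcp_pos: [0.5697, -0.0248, 0.0682]
eef_rot: [[-0.141, 0.99, 0.001], [0.99, 0.141, -0.0], [-0.0, 0.001, -1.0]]
contact_force: [0.3, 0.5, 0.6]
gripper_width: 0.002
grip_force: 0.0
t 13.27 p [ 0.5697 -0.0248  0.0682] yaw 98.1 F [0.3 0.5 0.6] tilt [ 0.001 -0.   ] g 0.00 d [-0.0007  0.0043 -0.0122] dyaw -0.1
0 [ 0.18 -0.    0.49] 0.01
```

```bash
python3 -m creep '[{"grip":0,"xyz":[0.17,0,0],"dr":[0,0,0]},{"grip":0,"xyz":[0,0,0.1],"dr":[0,0,0]},{"grip":0,"xyz":[0,0,0.1],"dr":[0,0,0]},{"grip":0,"xyz":[0,0,0.1],"dr":[0,0,0]},{"grip":0,"xyz":[0,0,0.1],"dr":[0,0,0]},{"grip":0,"xyz":[0,0,0.06],"dr":[0,0,0]},{"grip":0,"xyz":[0,0,0],"dr":[0,0,0]},{"grip":0,"xyz":[0,0,0],"dr":[0,0,0]}]'
```

```text
time: 13.93
tcp_pos: [0.5693, -0.02, 0.057]
eef_rot: [[-0.141, 0.99, 0.001], [0.99, 0.141, 0.0], [0.0, 0.001, -1.0]]
contact_force: [-1.4, 3.3, 8.4]
gripper_width: -0.001
grip_force: 3.8
```

```bash
python3 -m creep '[{"grip":0,"xyz":[0,0,0.04],"dr":[0,0,0]},{"grip":0,"xyz":[0,0,0],"dr":[0,0,0]},{"grip":0,"xyz":[0,0,0],"dr":[0,0,0]},{"grip":0,"xyz":[0,0,0],"dr":[0,0,0]},{"grip":0,"xyz":[0,0,0],"dr":[0,0,0]},{"grip":0,"xyz":[0,0,0],"dr":[0,0,0]},{"grip":0,"xyz":[0,0,0],"dr":[0,0,0]},{"grip":0,"xyz":[0,0,0],"dr":[0,0,0]}]'
```

```text
time: 14.6
tcp_pos: [0.5694, -0.02, 0.0568]
eef_rot: [[-0.142, 0.99, 0.001], [0.99, 0.142, 0.0], [-0.0, 0.001, -1.0]]
contact_force: [-5.1, 2.3, 14.3]
gripper_width: 0.008
grip_force: 7.4
```

Hard against the stop (14 N, z = 0.057), so fully pressed. Now lift off and check.

```bash
python3 -m creep '[{"grip":0,"xyz":[0,0,-0.2],"dr":[0,0,0]},{"grip":0,"xyz":[0,0,-0.4],"dr":[0,0,0]},{"grip":0,"xyz":[0,0,-0.8],"dr":[0,0,0]},{"grip":0,"xyz":[0,0,-0.8],"dr":[0,0,0]},{"grip":0,"xyz":[0,0,-0.8],"dr":[0,0,0]},{"grip":0,"xyz":[0,0,-0.8],"dr":[0,0,0]},{"grip":0,"xyz":[0,0,0],"dr":[0,0,0]},{"grip":0,"xyz":[0,0,0],"dr":[0,0,0]}]'
python3 - <<'E'
from h import *
c=cap('top','t7');s=cap('side','s7')
r=lambda im,x,y,w,h,k:cv2.resize(im[y:y+h,x:x+w,::-1],None,fx=k,fy=k,interpolation=cv2.INTER_CUBIC)
cv2.imwrite('pics/c7.png',np.hstack([r(c['image'],365,235,30,40,10),r(s['image'],250,190,120,100,4)]))
E
```

```text
time: 15.27
tcp_pos: [0.5697, -0.0205, 0.1517]
eef_rot: [[-0.141, 0.99, 0.002], [0.99, 0.141, -0.001], [-0.001, 0.002, -1.0]]
contact_force: [-0.6, 1.1, -0.9]
gripper_width: -0.003
grip_force: 0.0
```

View pics/c7.png

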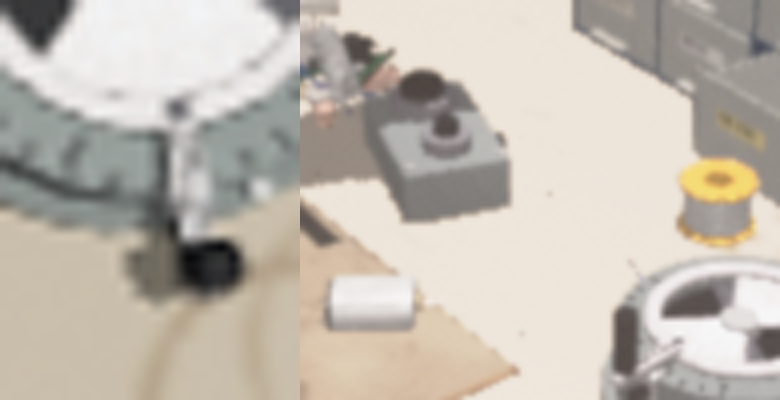

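The lever stands over the clip, at about (195,190) in the left half. Both buttons are up and the robot is clear of everything.

```bash
python3 -c "
from cell import manip
print(manip.job_done())"
```

```text
the job is handed in; nothing more can be done
None
```

I pushed the lever over the clip (within about 1° as measured in the pictures), then pressed the larger button fully and let it come back up, and handed the job in at about 15 s with the robot clear; no verdict came back.

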